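# Push a sample board out over the drip tray

### The job

Push the orange-and-white sample board along the raised coating stand so that exactly its white end band hangs out over the drip tray, the colour border level with the stand's edge, and its long side lies flat against the aluminium fence. Only push or drag it with the fingers, keeping it flat on the stand: do not pick it up, tip it or let it fall. Leave all the other things where they stand.

Things in the scene. Friction and masses are not known exactly. Their poses are not given: they have to be found in the camera images.
- stand: Fixed raised stand, grey flat top 50 mm above the table. Origin on the table surface; x points across the top to the drip-tray edge, y to the fence, z up. The top spans x -200 to +160 mm, y -120 to +120 mm. The fence runs along the whole +y side: inner face at y = +105 mm, 15 mm wide, 12 mm higher than the top. A white tray 18 mm high stands on the table at x 165 to 265 mm.
- stand_edge (a point): Middle of the stand's drip-tray edge (x = 160 mm, y = 0 in the stand's frame), at the height of the top; axes as the stand's. A black line 5 mm wide runs along the top just inside this edge.
- board: Loose flat board, 160 mm long, 100 mm wide, 8 mm thick, about 90 g, orange with a white band 40 mm wide across one end. Origin at the centre of its underside; x runs along its length to the white end, y across, z up. It starts flat on the stand, white end towards the drip-tray edge within about 15 degrees, clear of the fence; a light push slides it.
- board_line (a point): Middle of the border between orange and white, on the board's underside: 40 mm from the board's origin towards the white end, 40 mm from the white end itself.
- jar: Bystander: small paint jar with yellow cap, 38 mm across, 52 mm high, standing on the stand's rear corner away from the fence. Origin at the centre of its underside, as for all bystanders.
- pear_a: Bystander: orange model pear, 48 mm across, 63 mm high, standing on the stand near the drip-tray edge, away from the fence.
- pear_b: Bystander: another orange pear of the same size, standing on the table to the robot's left.
- pear_c: Bystander: another orange pear of the same size, standing on the table to the right, beyond the drip tray.
- tape: Bystander: blue tape roll lying flat on the table to the left, 90 mm across, 25 mm high.
- brush: Bystander: paint brush lying on the table to the right, wooden handle.
- bottle: Bystander: bottle with a blue cap, 60 mm across, 170 mm high, standing on the table to the right, beyond the drip tray.
Mind the look-alikes: they are no part of the job. There is more than one size of the board; the one meant has the size given above.

How it is judged:
By the outcome, as a careful person would: the job done as asked, in the order asked, and still so for the second after the job is handed in, with the robot touching nothing.
It also fails if it takes over 69 s, if anything falls off the work surface, if the arm or the gripper's body presses on something with over 40 N, if the wrist force passes 120 N, or if a joint passes its speed limit or range.

### The arm

A 7-joint arm with a two-finger parallel gripper is mounted at the origin on the work surface. World frame = base frame: x ahead of the robot, y to its left, z up, the work surface at z = 0. Lengths are in mm, angles in rad, forces in N, time in s.
With the tool pointing down it reaches from about 400 to 875 mm from the base axis. Payload 4.4 kg.
Tool frame: the origin (TCP) lies at the very end of the fingers, on their centre line; the grasp point (between the pads) lies 19 mm behind it; z points along the fingers, y is the line along which they close (so a half turn about z gives the same grasp; the last joint's range is limited). The gripper opens to 85 mm and grips with 20 to 120 N. Pads are 22 mm wide; open, the fingers measure 114 mm over their backs; the gripper's body (76 mm by 85 mm) begins 54 mm behind the grasp point. The pads swing forward as they close: fully open they stand 13 mm farther back than shut.
Start: joints at [1.13, 0.628, 0.038, 1.517, -0.027, 0.996, -0.02], TCP at [237.984, -604.881, 231.313] pointing down, gripper open.
Joint ranges: [-3.06, 3.06], [-0.37, 2.12], [-1.25, 1.32], [0.18, 2.47], [-1.1, 4.24], [0.23, 1.98], [-2.94, 2.94]. Speed limits (rad/s): [2.57, 2.57, 3.14, 3.14, 3.14, 3.14, 3.14].

### API

Orientations are given as [roll, pitch, yaw] about the fixed x, y, z axes, in that order (R = Rz(yaw) Ry(pitch) Rx(roll)).
In Python, from cell import ctrl gives the robot as it stands.
- The arm moves only by the tool jog_arm, never from a script. Its argument "plan" is a list of rows, each an object of numbers: "tx", "ty", "tz": the shift along the tool's x, y, z as a fraction of full scale; "wx", "wy", "wz": the turn, a rotation vector about the tool's x, y, z as a fraction of full scale; "claw": the closure, from 0 (fully open) to 1 (shut). In form: [{"tx": .., "ty": .., "tz": .., "wx": .., "wy": .., "wz": .., "claw": ..}, ...]. A call has 1 to 12 rows; each row is the pose to reach, as a shift and turn from the pose commanded when the call began, along the tool's axes at that moment; what a row does not reach only later rows make up. Full scale, the value 1, is 300 mm for a shift and 90 degrees for a turn. A row lasts 1/10 s, in which the tool goes at most 50 mm and 8.59 degrees, less where a joint would pass 70% of its speed; a pose out of reach is approached as far as the arm can. A call with a number of a shift or a turn outside -1 to 1 is refused whole. A call with a gripper value outside its range is refused whole. The fingers move at their own pace and stop on an object; the grip force is fixed at half the most. Time passes only in rows, so rows that repeat a pose let the fingers close. It gives the time, the measured TCP pose, the force, the opening and the grip force at its end, in the units of the state.
- ctrl.read_state(): the state, without advancing time (a new reading comes with each control period).
- ctrl.get_image(name): name is "scene" or "top" or "wrist"; returns a dict with "img" (400x640x3 uint8, red, green, blue), "depth" (400x640 float32, mm along the optical axis (not along the pixel's ray), 0 where there is no reading), "fx", "fy", "cx", "cy" (pixels), "position" and "orientation" of the camera in the world; the wrist camera has in their place "hand_eye" (4x4, takes a point from camera to tool coordinates, whose origin is the TCP and whose axes are the flange's). Camera axes: x right, y down, z forward; pixel columns grow to the right and rows downward; lengths in mm; the calibration is good to about 2 mm. A picture is of the moment at which its call begins: read the wrist's pose just before it.
- ctrl.finish_job(): hands the job in; it is judged then, once.
Trained networks look in a picture, given as the dict that the camera call returned (one of the last four; its "shot" number tells which), for a name from the list of things; names that differ only in an ending like _2 or _b are one class to them, and where a whole thing is asked for, a point or a joint stands for the part that bears it (a point fixed in the world has none). Each returns a list of dicts, best first, with "score" (0 to 1); they miss things now and then, are a little off and sometimes report something else, mostly with a low value. They report only what shows in the picture. A call takes as long as a camera call. They do not tell look-alikes from the thing itself.
- ctrl.trace(picture, thing): "pixels" (400x640 bool, what is visible of it) and "extent" ([centre column, centre row, width, height] in pixels, round what is visible of it).
The state is a dict: "clock": time; "qpos": joint angles; "qd": joint speeds; "tau": joint torques, N m; "eef_pos": TCP position; "tool_rot": TCP orientation; "force": force on the tool from outside, world axes, zero at the start; "torque": the same for the moment, N m; "width": finger opening in mm; "gripper_force": force on a finger pad.
Only numpy, scipy, OpenCV 4.12 (cv2) and the standard library are available. Lean on these libraries where they do the work, as an engineer would, in place of code of your own. Each camera call takes 0.05 s, during which the arm holds its last target. There are 200 camera calls.

## Working session

There is one attempt and no reset: what is moved stays moved. The work goes in short steps, Python scripts to look and compute and a tool call to move; the robot and the scene stay as the last step left them, time stands still between calls to the robot, and variables do not carry over. Pictures are saved under pics/ and viewed, at most 10 in all, crops included, and the job is handed in when it is done.

Besides the shell and the picture viewer there is one more tool, called after "Emit:" as name(argument=value, ...) on one line, values as JSON. jog_arm: Moves the arm, as the interface text tells. Shift numbers are shares of 300 mm and turn numbers shares of 90 degrees, none past 1 either way. Its arguments: {"type":"object","properties":{"plan":{"type":"array"}},"required":["plan"]}

```bash
mkdir -p pics; ls; cat > h.py <<'E'
import numpy as np, cv2
from scipy.spatial.transform import Rotation as R
from cell import ctrl
def rot(o):
    o=np.array(o,float)
    if o.shape==(3,3): return o
    return R.from_euler('xyz',o).as_matrix() if o.size==3 else R.from_quat(o).as_matrix()
def shot(n):
    s=ctrl.read_state(); p=ctrl.get_image(n)
    if 'hand_eye' in p:
        T=np.eye(4);T[:3,:3]=rot(s['tool_rot']);T[:3,3]=s['eef_pos'];T=T@np.array(p['hand_eye'])
    else:
        T=np.eye(4);T[:3,:3]=rot(p['orientation']);T[:3,3]=p['position']
    return p,T
def cloud(p,T):
    v,u=np.mgrid[:400,:640];d=p['depth']
    c=np.stack([(u-p['cx'])/p['fx']*d,(v-p['cy'])/p['fy']*d,d],-1)
    w=c@T[:3,:3].T+T[:3,3]; w[d==0]=np.nan
    return w
def onplane(p,T,uv,z):
    uv=np.atleast_2d(uv).astype(float)
    r=np.stack([(uv[:,0]-p['cx'])/p['fx'],(uv[:,1]-p['cy'])/p['fy'],np.ones(len(uv))],-1)@T[:3,:3].T
    return T[:3,3]+r*((z-T[2,3])/r[:,2])[:,None]
def save(p,f): cv2.imwrite('pics/'+f,p['img'][...,::-1])
E
python3 - <<'E'
from h import *
s=ctrl.read_state();print(s)
a,Ta=shot('top');b,Tb=shot('scene')
print(a['position'],a['orientation'],a['fx'],b['position'],b['orientation'])
cv2.imwrite('pics/a.png',np.vstack([cv2.resize(a['img'],(480,300)),cv2.resize(b['img'],(480,300))])[...,::-1])
save(a,'top.png')
for n in ['board','stand','jar','pear_a','bottle']:
    for nm,p,T in(('top',a,Ta),('scene',b,Tb)):
        for t in ctrl.trace(p,n):
            w=cloud(p,T)[t['pixels']]
            print(n,nm,round(t['score'],2),np.round(t['extent']),np.nanmedian(w,0).round(), np.nanpercentile(w,98,axis=0).round(),np.nanpercentile(w,2,axis=0).round())
E
```

```text
pics
{'clock': 0.0, 'qpos': array([ 1.13014946,  0.62935732,  0.03846521,  1.51833663, -0.02699572,
        0.99631226, -0.02000112]), 'qd': array([ 5.01058963e-04, -8.62850406e-05, -8.52972148e-04,  6.07119754e-04,
       -1.06999920e-03,  1.28144046e-03, -9.57244494e-04]), 'tau': array([-7.14262351e-04, -5.63408446e+01,  1.22562837e+00, -1.93448907e+01,
        1.08122971e-02,  1.04656059e-02,  1.13347821e-05]), 'eef_pos': array([ 237.77352139, -604.29003582,  230.39230405]), 'tool_rot': array([-3.13969824e+00,  4.23278855e-05,  3.74830011e-01]), 'force': array([-0.12474847,  0.57292413, -0.96888586]), 'torque': array([ 0.0227878 ,  0.00607517, -0.0508505 ]), 'gripper_force': 0.0, 'width': 85.60252994930256}
[ 343.69057503   -3.61844279 1213.30776191] [-2.98237509  0.02191173 -1.58916111] 413.1412278159087 [1471.05803971  399.35678691  968.88172639] [-2.29776995 -0.00962352  1.96611555]
board top 0.95 [284. 270.  43.  43.] [326. 100.   6.] [373. 152.  11.] [278.  48.   1.]
board top 0.95 [313. 120.  26.  37.] [775.   7.   6.] [829.  43.  11.] [723. -29.   1.]
board top 0.65 [316. 1
[... 1054 characters left out ...]
 [417. 357.  25.]
pear_a top 0.56 [454. 208.  17.  13.] [ 487. -389.   39.] [ 511. -374.   65.] [ 469. -414.    1.]
pear_a top 0.48 [362. 225.  16.  14.] [ 446. -123.   90.] [ 468. -105.  114.] [ 427. -146.   74.]
pear_a scene 0.57 [289. 162.  20.  22.] [ 460. -123.   85.] [ 472. -106.  114.] [ 343. -178.    2.]
pear_a scene 0.51 [456. 222.  17.  19.] [451. 375.  34.] [464. 397.  64.] [396. 353.  -1.]
pear_a scene 0.5 [201. 163.  14.  18.] [ 503. -391.   37.] [ 514. -376.   64.] [ 484. -409.   11.]
bottle top 0.7 [468. 171.  32.  28.] [ 584. -409.  110.] [ 617. -393.  172.] [ 562. -439.   10.]
bottle scene 0.96 [170. 165.  26.  56.] [ 606. -413.   82.] [ 624. -394.  172.] [ 446. -561.    1.]
```

View pics/top.png

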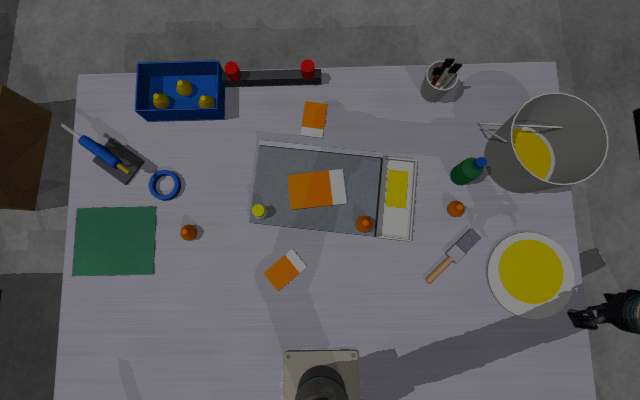

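The board meant is the one on the stand at (316,189), 160x100 by depth. The ones at (313,120) and (284,270) are smaller and lie on the table at z≈6. I'll confirm this in a crop and fit the poses.

```bash
cat >> h.py <<'E'
def rect(pts):
    (c,wh,a)=cv2.minAreaRect(np.float32(pts)); 
    if wh[0]<wh[1]: wh=wh[::-1];a+=90
    return np.round(c,1),np.round(wh,1),round((a+90)%180-90,2)
def masks(p):
    h=cv2.cvtColor(p['img'],cv2.COLOR_RGB2HSV)
    o=cv2.inRange(h,(5,150,90),(20,255,255))>0
    return h,o
E
python3 - <<'E'
from h import *
for n in('top','scene'):
    p,T=shot(n); w=cloud(p,T); h,o=masks(p)
    reg=(abs(w[...,0]-560)<170)&(abs(w[...,1]+20)<210)
    m=reg&(w[...,2]>44)&(w[...,2]<66)
    l,cc,st,_=cv2.connectedComponentsWithStats(m.astype(np.uint8)); k=1+st[1:,4].argmax(); m=cc==k
    print(n,'stand',rect(w[m][:,:2]))
    f=m&(w[...,2]>60)&(w[...,0]>615); print(' fence',rect(w[f][:,:2]),np.median(w[f],0))
    t=max(ctrl.trace(p,'board'),key=lambda t:(np.nanmedian(w[t['pixels']][:,2])>50)*t['score'])['pixels']
    print(' board',rect(onplane(p,T,np.argwhere(t)[:,::-1],58)[:,:2]))
    ob=o&t; wb=t&~o&(h[...,1]<60)
    print(' orange',rect(onplane(p,T,np.argwhere(ob)[:,::-1],58)[:,:2]),'white',rect(onplane(p,T,np.argwhere(wb)[:,::-1],58)[:,:2]), np.nanmedian(w[t],0))
    if n=='top': cv2.imwrite('pics/crop.png',cv2.resize(p['img'][130:250,240:430],None,fx=4,fy=4,interpolation=cv2.INTER_CUBIC)[...,::-1])
E
```

```text
top stand (array([557.4,   2.4]), array([360.3, 241.1]), 82.52)
 fence (array([668.1, -12.2]), array([358.6,  16.6]), 82.51) [667.95803518 -11.12439398  62.7373107 ]
 board (array([550.5,   1.3]), array([163.4, 104.3]), -86.52)
 orange (array([549.5,  21.9]), array([118.8, 100.4]), -84.83) white (array([550.6,   0.8]), array([163. , 102.2]), -87.34) [549.31352779   3.12692533  58.64423774]
scene stand (array([559.4,  -1.1]), array([363.4, 246.6]), 83.02)
 fence (array([670.2, -15.2]), array([362.1,  19.7]), 82.15) [672.30028343  -1.26187715  62.78648429]
 board (array([575.4, -38.9]), array([450.3, 282.4]), 83.33)
 orange (array([540.8, -20. ]), array([232.2, 135.3]), 73.23) white (array([575.4, -38.9]), array([450.3, 282.4]), 83.33) [594.91665762 -34.46571057  50.23246151]
```

View pics/crop.png

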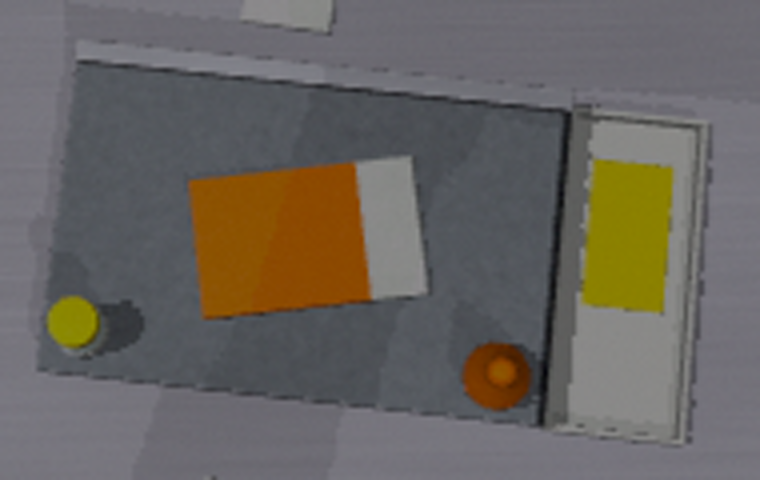

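```bash
cat >> h.py <<'E'
ex=np.array([-.1305,-.9914,0]);ey=np.array([.9914,-.1305,0]);O=np.array([555.4,-18.3,0])
def s2w(x,y,z): return O+x*ex+y*ey+[0,0,z]
def w2s(w): d=np.asarray(w)-O; return np.stack([d@ex,d@ey],-1)
def go(p,yaw):
    s=ctrl.read_state(); M=rot(s['tool_rot'])
    t=M.T@(np.asarray(p)-s['eef_pos'])
    r=R.from_matrix(M.T@rot([np.pi,0,np.radians(yaw)])).as_rotvec(degrees=True)
    print('pose',s['eef_pos'].round(1),np.degrees(s['tool_rot']).round(1),'st',w2s(s['eef_pos']).round(1),'t/300',(t/300).round(4),'w/90',(r/90).round(4))
E
python3 -c "
from h import *
go([350,-300,230],-7.5);go(s2w(-19,-91,150),-7.5)"
```

```text
pose [ 238.  -604.9  231.4] [180.   -0.   21.5] st [ 623.  -238.1] t/300 [ 0.7195 -0.8091  0.0045] w/90 [ 1.000e-04 -0.000e+00  3.219e-01]
pose [ 238.  -604.9  231.4] [180.   -0.   21.5] st [ 623.  -238.1] t/300 [ 1.4657 -1.6347  0.2711] w/90 [ 1.000e-04 -0.000e+00  3.219e-01]
```

Emit:
jog_arm(plan=[{"tx": 0.75, "ty": -0.85, "tz": 0, "wz": 0.322, "claw": 0.3}, {"tx": 0.75, "ty": -0.85, "tz": 0, "wz": 0.322, "claw": 0.3}, {"tx": 0.75, "ty": -0.85, "tz": 0, "wz": 0.322, "claw": 0.3}, {"tx": 0.75, "ty": -0.85, "tz": 0, "wz": 0.322, "claw": 0.3}, {"tx": 0.75, "ty": -0.85, "tz": 0, "wz": 0.322, "claw": 0.3}, {"tx": 0.75, "ty": -0.85, "tz": 0, "wz": 0.322, "claw": 0.3}, {"tx": 0.75, "ty": -0.85, "tz": 0, "wz": 0.322, "claw": 0.3}, {"tx": 0.75, "ty": -0.85, "tz": 0, "wz": 0.322, "claw": 0.3}])

```text
invalid input at $.plan[0]: expected keys tx, ty, tz, wx, wy, wz, claw
```

```bash
python3 -c "
from h import *
go(s2w(-19,-91,230),-7.5);print(ctrl.read_state()['width'],ctrl.read_state()['clock'])"
```

```text
pose [ 238.  -604.9  231.4] [180.   -0.   21.5] st [ 623.  -238.1] t/300 [ 1.4657 -1.6346  0.0045] w/90 [ 1.000e-04 -0.000e+00  3.219e-01]
85.44012483421731 0.8
```

Emit:
jog_arm(plan=[{"tx": 0.75, "ty": -0.85, "tz": 0, "wx": 0, "wy": 0, "wz": 0.322, "claw": 0.3}, {"tx": 0.75, "ty": -0.85, "tz": 0, "wx": 0, "wy": 0, "wz": 0.322, "claw": 0.3}, {"tx": 0.75, "ty": -0.85, "tz": 0, "wx": 0, "wy": 0, "wz": 0.322, "claw": 0.3}, {"tx": 0.75, "ty": -0.85, "tz": 0, "wx": 0, "wy": 0, "wz": 0.322, "claw": 0.3}, {"tx": 0.75, "ty": -0.85, "tz": 0, "wx": 0, "wy": 0, "wz": 0.322, "claw": 0.3}, {"tx": 0.75, "ty": -0.85, "tz": 0, "wx": 0, "wy": 0, "wz": 0.322, "claw": 0.3}, {"tx": 0.75, "ty": -0.85, "tz": 0, "wx": 0, "wy": 0, "wz": 0.322, "claw": 0.3}, {"tx": 0.75, "ty": -0.85, "tz": 0, "wx": 0, "wy": 0, "wz": 0.322, "claw": 0.3}])

```text
clock: 1.6
eef_pos: [356.3, -279.3, 231.4]
tool_rot: [-3.138, -0.0, -0.121]
force: [0.3, -0.8, 1.3]
width: 59.7
gripper_force: 0.0
```

```bash
python3 -c "
from h import *
go(s2w(-19,-91,230),-7.5);print(ctrl.read_state()['width'],ctrl.read_state()['clock'])"
```

```text
pose [ 356.3 -279.3  231.4] [-179.8   -0.    -7. ] st [ 284.8 -163.3] t/300 [ 0.2508 -1.0102  0.0083] w/90 [-0.0022 -0.0002  0.006 ]
59.6714888464823 1.6
```

Emit:
jog_arm(plan=[{"tx": 0.25, "ty": -1, "tz": 0, "wx": 0, "wy": 0, "wz": 0, "claw": 0.3}, {"tx": 0.25, "ty": -1, "tz": 0, "wx": 0, "wy": 0, "wz": 0, "claw": 0.3}, {"tx": 0.25, "ty": -1, "tz": 0, "wx": 0, "wy": 0, "wz": 0, "claw": 0.3}, {"tx": 0.25, "ty": -1, "tz": 0, "wx": 0, "wy": 0, "wz": 0, "claw": 0.3}, {"tx": 0.25, "ty": -1, "tz": 0, "wx": 0, "wy": 0, "wz": 0, "claw": 0.3}, {"tx": 0.25, "ty": -1, "tz": 0, "wx": 0, "wy": 0, "wz": 0, "claw": 0.3}, {"tx": 0.25, "ty": -1, "tz": 0, "wx": 0, "wy": 0, "wz": 0, "claw": 0.3}, {"tx": 0.25, "ty": -1, "tz": 0, "wx": 0, "wy": 0, "wz": 0, "claw": 0.3}])

```text
clock: 2.4
eef_pos: [468.3, 3.9, 231.3]
tool_rot: [-3.141, -0.0, -0.127]
force: [0.3, -0.8, 0.6]
width: 59.8
gripper_force: 0.0
```

```bash
python3 - <<'E'
from h import *
go(s2w(-19,-91,75),-7.5);print(ctrl.read_state()['clock'])
p,T=shot('wrist');save(p,'w1.png');w=cloud(p,T);h,o=masks(p)
m=o&(w[...,2]>52)&(w[...,2]<64)
print('orange',rect(w[m][:,:2]),np.median(w[m],0))
f=(w[...,2]>59)&(w[...,2]<66)&~o&(w2s(w)[...,1]>90)
if f.sum()>50: print('fence',rect(w[f][:,:2]),f.sum())
E
```

```text
pose [468.3   3.9 231.3] [-180.    -0.    -7.3] st [-10.6 -89.2] t/300 [-0.006  -0.0278  0.521 ] w/90 [-0.0002 -0.0003  0.0024]
2.4
orange (array([521.1, 170.3]), array([432.8, 108.7]), -79.59) [551.12024527  19.80122194  57.59308406]
```

View pics/w1.png

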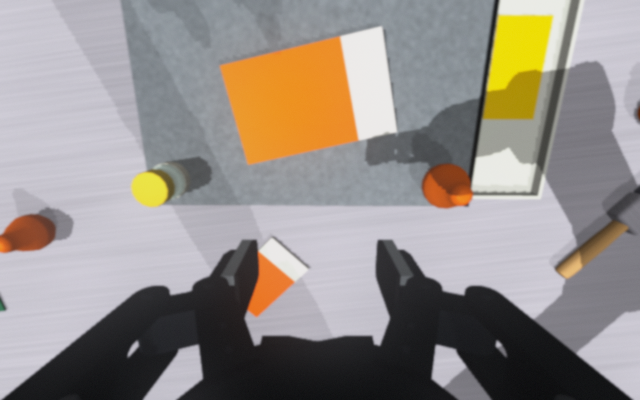

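Wrist view: the board on the stand has orange corners at (220,65) and (247,163). The border runs from (341,37) to (358,139). The jar cap is at (152,188), pear_a is at (445,186), and the stand's near edge is at row ~205.

```bash
cat >> h.py <<'E'
def board(p,T,z=58):
    h,o=masks(p);w=cloud(p,T)
    m=(o&(abs(w[...,2]-z)<7)).astype(np.uint8)
    m=cv2.morphologyEx(m,cv2.MORPH_OPEN,np.ones((3,3)))
    n,cc,st,_=cv2.connectedComponentsWithStats(m);k=1+st[1:,4].argmax()
    c,wh,a=rect(onplane(p,T,np.argwhere(cc==k)[:,::-1],z)[:,:2])
    S=w2s(np.array([c[0],c[1],0])); print('orange world',c,wh,a,'stand c',S.round(1),'relyaw',round(a%180-82.5,2),'border x~',round(S[0]+wh[0]/2,1),'n',st[k,4])
E
python3 - <<'E'
from h import *
p,T=shot('wrist');board(p,T)
print('near edge',w2s(onplane(p,T,[[200,205],[400,206]],50)).round(1))
print('tray edge',w2s(onplane(p,T,[[498,0],[478,140]],50)).round(1))
print('rear edge',w2s(onplane(p,T,[[121,0],[140,130]],50)).round(1))
E
```

```text
orange world [548.9  19.8] [118.4  99.1] -85.0 stand c [-36.9 -11.4] relyaw 12.5 border x~ 22.3 n 12108
near edge [[-140.3 -121.6]
 [  86.8 -123. ]]
tray edge [[163.9  81.6]
 [164.5 -49.1]]
rear edge [[-192.9   81.7]
 [-194.7  -38.4]]
```

Emit:
jog_arm(plan=[{"tx": -0.01, "ty": -0.028, "tz": 0.5, "wx": 0, "wy": 0, "wz": 0, "claw": 0.3}, {"tx": -0.01, "ty": -0.028, "tz": 0.5, "wx": 0, "wy": 0, "wz": 0, "claw": 0.3}, {"tx": -0.01, "ty": -0.028, "tz": 0.5, "wx": 0, "wy": 0, "wz": 0, "claw": 0.3}, {"tx": -0.01, "ty": -0.028, "tz": 0.5, "wx": 0, "wy": 0, "wz": 0, "claw": 0.3}])

```text
clock: 2.9
eef_pos: [459.9, 8.6, 75.5]
tool_rot: [3.138, 0.015, -0.134]
force: [-0.8, 0.1, 0.1]
width: 59.7
gripper_force: 0.0
```

Emit:
jog_arm(plan=[{"tx": 0, "ty": 0, "tz": 0.065, "wx": 0, "wy": 0, "wz": 0, "claw": 0.3}, {"tx": 0, "ty": 0, "tz": 0.065, "wx": 0, "wy": 0, "wz": 0, "claw": 0.3}, {"tx": 0, "ty": 0, "tz": 0.075, "wx": 0, "wy": 0, "wz": 0, "claw": 0.3}, {"tx": 0, "ty": 0, "tz": 0.075, "wx": 0, "wy": 0, "wz": 0, "claw": 0.3}])

```text
clock: 3.3
eef_pos: [466.8, 10.5, 60.8]
tool_rot: [-3.141, -0.003, -0.132]
force: [-0.3, -0.5, -0.0]
width: 59.7
gripper_force: 0.0
```

Emit:
jog_arm(plan=[{"tx": 0, "ty": 0, "tz": 0.02, "wx": 0, "wy": 0, "wz": 0, "claw": 0.3}, {"tx": 0, "ty": 0, "tz": 0.02, "wx": 0, "wy": 0, "wz": 0, "claw": 0.3}, {"tx": 0, "ty": 0, "tz": 0.02, "wx": 0, "wy": 0, "wz": 0, "claw": 0.3}])

```text
clock: 3.6
eef_pos: [465.8, 11.1, 53.1]
tool_rot: [-3.142, -0.0, -0.131]
force: [0.5, 0.1, 0.8]
width: 59.8
gripper_force: 0.0
```

Emit:
jog_arm(plan=[{"tx": 0, "ty": 0, "tz": 0.01, "wx": 0, "wy": 0, "wz": 0, "claw": 0.3}, {"tx": 0, "ty": 0, "tz": 0.01, "wx": 0, "wy": 0, "wz": 0, "claw": 0.3}])

```text
clock: 3.8
eef_pos: [465.5, 11.2, 49.6]
tool_rot: [3.142, 0.0, -0.131]
force: [-1.6, 0.7, 0.6]
width: 59.5
gripper_force: 0.0
```

Emit:
jog_arm(plan=[{"tx": 0, "ty": 0, "tz": 0.01, "wx": 0, "wy": 0, "wz": 0, "claw": 0.3}, {"tx": 0, "ty": 0, "tz": 0.01, "wx": 0, "wy": 0, "wz": 0, "claw": 0.3}])

```text
clock: 4.0
eef_pos: [465.4, 11.1, 46.4]
tool_rot: [3.141, 0.001, -0.131]
force: [-0.1, -0.0, 0.5]
width: 59.5
gripper_force: 0.0
```

Emit:
jog_arm(plan=[{"tx": 0, "ty": 0, "tz": 0.005, "wx": 0, "wy": 0, "wz": 0, "claw": 0.3}, {"tx": 0, "ty": 0, "tz": 0.005, "wx": 0, "wy": 0, "wz": 0, "claw": 0.3}])

```text
clock: 4.2
eef_pos: [465.6, 11.1, 45.2]
tool_rot: [3.142, 0.0, -0.131]
force: [-0.9, 0.5, -0.3]
width: 59.7
gripper_force: 0.0
```

Emit:
jog_arm(plan=[{"tx": 0, "ty": 0, "tz": 0.005, "wx": 0, "wy": 0, "wz": 0, "claw": 0.3}, {"tx": 0, "ty": 0, "tz": 0.005, "wx": 0, "wy": 0, "wz": 0, "claw": 0.3}])

```text
clock: 4.4
eef_pos: [465.7, 11.1, 45.0]
tool_rot: [-3.141, -0.001, -0.131]
force: [-2.8, 0.3, 15.5]
width: 59.6
gripper_force: 7.5
```

Emit:
jog_arm(plan=[{"tx": 0, "ty": 0, "tz": 0.005, "wx": 0, "wy": 0, "wz": 0, "claw": 0.3}, {"tx": 0, "ty": 0, "tz": 0.005, "wx": 0, "wy": 0, "wz": 0, "claw": 0.3}])

```text
clock: 4.6
eef_pos: [465.7, 11.1, 44.9]
tool_rot: [-3.141, -0.001, -0.131]
force: [-5.4, 0.8, 33.7]
width: 59.8
gripper_force: 16.5
```

Emit:
jog_arm(plan=[{"tx": 0, "ty": 0, "tz": -0.018, "wx": 0, "wy": 0, "wz": 0, "claw": 0.3}, {"tx": 0.03, "ty": 0, "tz": -0.018, "wx": 0, "wy": 0, "wz": 0, "claw": 0.3}, {"tx": 0.06, "ty": 0, "tz": -0.018, "wx": 0, "wy": 0, "wz": 0, "claw": 0.3}, {"tx": 0.085, "ty": 0, "tz": -0.018, "wx": 0, "wy": 0, "wz": 0, "claw": 0.3}, {"tx": 0.11, "ty": 0, "tz": -0.018, "wx": 0, "wy": 0, "wz": 0, "claw": 0.3}, {"tx": 0.135, "ty": 0, "tz": -0.018, "wx": 0, "wy": 0, "wz": 0, "claw": 0.3}, {"tx": 0.16, "ty": 0, "tz": -0.018, "wx": 0, "wy": 0, "wz": 0, "claw": 0.3}, {"tx": 0.185, "ty": 0, "tz": -0.018, "wx": 0, "wy": 0, "wz": 0, "claw": 0.3}, {"tx": 0.21, "ty": 0, "tz": -0.018, "wx": 0, "wy": 0, "wz": 0, "claw": 0.3}, {"tx": 0.235, "ty": 0, "tz": -0.018, "wx": 0, "wy": 0, "wz": 0, "claw": 0.3}, {"tx": 0.25, "ty": 0, "tz": -0.018, "wx": 0, "wy": 0, "wz": 0, "claw": 0.3}, {"tx": 0.25, "ty": 0, "tz": -0.018, "wx": 0, "wy": 0, "wz": 0, "claw": 0.3}])

```text
clock: 5.8
eef_pos: [541.0, 1.2, 47.8]
tool_rot: [-3.142, -0.001, -0.131]
force: [-0.2, 0.6, -0.1]
width: 59.7
gripper_force: 0.0
```

```bash
python3 - <<'E'
from h import *
go(s2w(-19,-6,48),-7.5)
p,T=shot('wrist');save(p,'w2.png');board(p,T)
p,T=shot('top');board(p,T)
E
```

```text
pose [541.    1.2  47.8] [-1.8e+02 -1.0e-01 -7.5e+00] st [-17.4 -16.8] t/300 [ 0.036  -0.0053 -0.0007] w/90 [-0.     -0.0007 -0.0002]
orange world [602.3   2.4] [119.2 100. ] 82.45 stand c [-26.6  43.8] relyaw -0.05 border x~ 33.0 n 65573
orange world [ 490.7 -394.9] [19.7 16.9] 88.77 stand c [381.8 -15. ] relyaw 6.27 border x~ 391.7 n 43
```

View pics/w2.png

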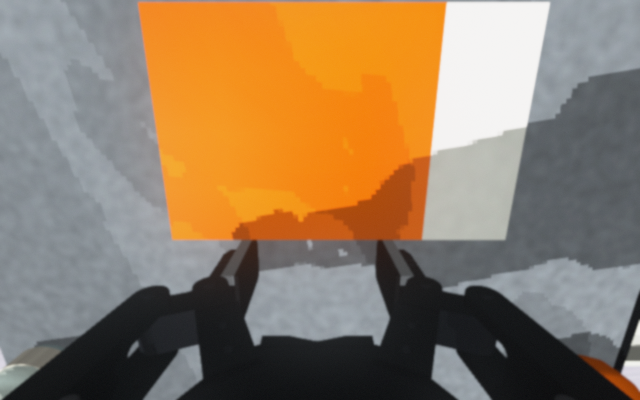

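The board is straight against both fingertips, with its near edge at row 240 and its border at (445,0)–(422,240). About 11 mm is left to the fence.

Emit:
jog_arm(plan=[{"tx": 0.02, "ty": 0, "tz": 0, "wx": 0, "wy": 0, "wz": 0, "claw": 0.3}, {"tx": 0.03, "ty": 0, "tz": 0, "wx": 0, "wy": 0, "wz": 0, "claw": 0.3}, {"tx": 0.036, "ty": 0, "tz": 0, "wx": 0, "wy": 0, "wz": 0, "claw": 0.3}, {"tx": 0.036, "ty": 0, "tz": 0, "wx": 0, "wy": 0, "wz": 0, "claw": 0.3}])

```text
clock: 6.3
eef_pos: [550.9, -0.1, 47.7]
tool_rot: [3.142, -0.0, -0.131]
force: [0.5, -0.4, 0.8]
width: 59.7
gripper_force: 0.0
```

Emit:
jog_arm(plan=[{"tx": 0.006, "ty": 0, "tz": 0, "wx": 0, "wy": 0, "wz": 0, "claw": 0.3}, {"tx": 0.006, "ty": 0, "tz": 0, "wx": 0, "wy": 0, "wz": 0, "claw": 0.3}])

```text
clock: 6.5
eef_pos: [551.1, -0.2, 47.6]
tool_rot: [3.141, 0.003, -0.131]
force: [-2.5, 0.6, 3.3]
width: 59.6
gripper_force: 2.0
```

Emit:
jog_arm(plan=[{"tx": 0.005, "ty": 0, "tz": -0.002, "wx": 0, "wy": 0, "wz": 0, "claw": 0.3}, {"tx": 0.005, "ty": 0, "tz": -0.002, "wx": 0, "wy": 0, "wz": 0, "claw": 0.3}])

```text
clock: 6.7
eef_pos: [551.1, -0.2, 47.6]
tool_rot: [3.141, 0.006, -0.131]
force: [-5.8, 1.0, 1.2]
width: 59.6
gripper_force: 3.0
```

Emit:
jog_arm(plan=[{"tx": -0.07, "ty": 0, "tz": -0.03, "wx": 0, "wy": 0, "wz": 0, "claw": 0.3}, {"tx": -0.07, "ty": 0, "tz": -0.25, "wx": 0, "wy": 0, "wz": -0.05, "claw": 0.3}, {"tx": -0.07, "ty": 0, "tz": -0.25, "wx": 0, "wy": 0, "wz": -0.15, "claw": 0.3}, {"tx": 0.18, "ty": -0.33, "tz": -0.25, "wx": 0, "wy": 0, "wz": -1, "claw": 0.3}, {"tx": 0.18, "ty": -0.33, "tz": -0.25, "wx": 0, "wy": 0, "wz": -1, "claw": 0.3}, {"tx": 0.18, "ty": -0.33, "tz": -0.25, "wx": 0, "wy": 0, "wz": -1, "claw": 0.3}, {"tx": 0.18, "ty": -0.33, "tz": -0.25, "wx": 0, "wy": 0, "wz": -1, "claw": 0.3}, {"tx": 0.18, "ty": -0.33, "tz": -0.25, "wx": 0, "wy": 0, "wz": -1, "claw": 0.3}, {"tx": 0.18, "ty": -0.33, "tz": -0.25, "wx": 0, "wy": 0, "wz": -1, "claw": 0.3}, {"tx": 0.18, "ty": -0.33, "tz": -0.25, "wx": 0, "wy": 0, "wz": -1, "claw": 0.3}, {"tx": 0.18, "ty": -0.33, "tz": -0.25, "wx": 0, "wy": 0, "wz": -1, "claw": 0.3}, {"tx": 0.18, "ty": -0.33, "tz": -0.25, "wx": 0, "wy": 0, "wz": -1, "claw": 0.3}])

```text
clock: 7.9
eef_pos: [621.6, 90.6, 123.5]
tool_rot: [3.139, -0.001, 1.445]
force: [0.8, -0.6, 0.8]
width: 59.9
gripper_force: 0.0
```

Emit:
jog_arm(plan=[{"tx": 0, "ty": 0, "tz": 0, "wx": 0, "wy": 0, "wz": 0, "claw": 0.3}, {"tx": 0, "ty": 0, "tz": 0, "wx": 0, "wy": 0, "wz": 0, "claw": 0.3}, {"tx": 0, "ty": 0, "tz": 0, "wx": 0, "wy": 0, "wz": 0, "claw": 0.3}])

```text
clock: 8.2
eef_pos: [620.8, 90.6, 123.4]
tool_rot: [3.141, -0.0, 1.437]
force: [0.5, -0.5, -0.8]
width: 59.5
gripper_force: 0.0
```

```bash
python3 - <<'E'
from h import *
go(s2w(-117,51,60),82.5)
p,T=shot('wrist');save(p,'w3.png')
p,T=shot('scene');w=cloud(p,T)
h,o=masks(p)
E
```

```text
pose [620.8  90.6 123.4] [180.   -0.   82.3] st [-116.5   50.7] t/300 [0.0017 0.001  0.2113] w/90 [ 0.0004 -0.0001 -0.0017]
```

View pics/w3.png

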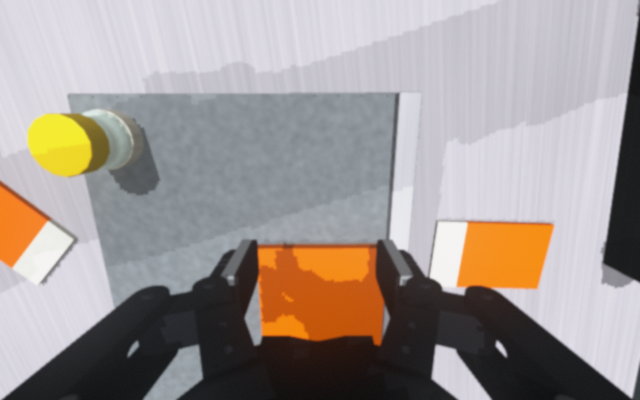

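The wrist view looks backwards along the stand. The board's rear edge is at row 245 (columns 258–378), the fence's inner face is at column ~392, and the jar is clear at (100,140).

```bash
python3 - <<'E'
from h import *
p,T=shot('wrist')
print('rear',w2s(onplane(p,T,[[265,245],[370,245]],58)).round(1),'rear stand edge',w2s(onplane(p,T,[[200,93],[380,93]],50)).round(1),'fence foot',w2s(onplane(p,T,[[397,100],[389,230]],50)).round(1))
E
```

```text
rear [[-89.4  10.5]
 [-89.2  90.1]] rear stand edge [[-198.9  -29.7]
 [-198.6   93.2]] fence foot [[-194.   105.1]
 [ -98.1  105.8]]
```

Emit:
jog_arm(plan=[{"tx": 0, "ty": 0, "tz": 0.15, "wx": 0, "wy": 0, "wz": 0, "claw": 0.3}, {"tx": 0, "ty": 0, "tz": 0.25, "wx": 0, "wy": 0, "wz": 0, "claw": 0.3}, {"tx": 0, "ty": 0, "tz": 0.25, "wx": 0, "wy": 0, "wz": 0, "claw": 0.3}, {"tx": 0, "ty": 0, "tz": 0.25, "wx": 0, "wy": 0, "wz": 0, "claw": 0.3}])

```text
clock: 8.75
eef_pos: [620.4, 90.8, 48.0]
tool_rot: [-3.141, 0.0, 1.439]
force: [0.1, 0.6, -0.4]
width: 59.9
gripper_force: 0.0
```

Emit:
jog_arm(plan=[{"tx": -0.03, "ty": 0, "tz": 0, "wx": 0, "wy": 0, "wz": 0, "claw": 0.3}, {"tx": -0.06, "ty": 0, "tz": 0, "wx": 0, "wy": 0, "wz": 0, "claw": 0.3}, {"tx": -0.09, "ty": 0, "tz": 0, "wx": 0, "wy": 0, "wz": 0, "claw": 0.3}, {"tx": -0.12, "ty": 0, "tz": 0, "wx": 0, "wy": 0, "wz": 0, "claw": 0.3}, {"tx": -0.15, "ty": 0, "tz": 0, "wx": 0, "wy": 0, "wz": 0, "claw": 0.3}, {"tx": -0.18, "ty": 0, "tz": 0, "wx": 0, "wy": 0, "wz": 0, "claw": 0.3}, {"tx": -0.21, "ty": 0, "tz": 0, "wx": 0, "wy": 0, "wz": 0, "claw": 0.3}, {"tx": -0.24, "ty": 0, "tz": 0, "wx": 0, "wy": 0, "wz": 0, "claw": 0.3}, {"tx": -0.25, "ty": 0, "tz": 0, "wx": 0, "wy": 0, "wz": 0, "claw": 0.3}])

```text
clock: 9.65
eef_pos: [610.5, 14.3, 48.2]
tool_rot: [-3.141, 0.001, 1.438]
force: [-1.0, 0.3, 0.7]
width: 59.8
gripper_force: 0.4
```

```bash
python3 - <<'E'
from h import *
go(s2w(29,51,48),82.5)
p,T=shot('top');q,Tq=shot('scene')
cv2.imwrite('pics/c4.png',np.vstack([cv2.resize(x,(760,290),interpolation=cv2.INTER_CUBIC) for x in (p['img'][140:240,240:430],q['img'][150:260,200:400])])[...,::-1])
E
```

```text
pose [610.5  14.3  48.2] [-1.80e+02  1.00e-01  8.24e+01] st [-39.5  50.4] t/300 [-0.2284  0.0025  0.0009] w/90 [-0.0002  0.0007 -0.0012]
```

View pics/c4.png

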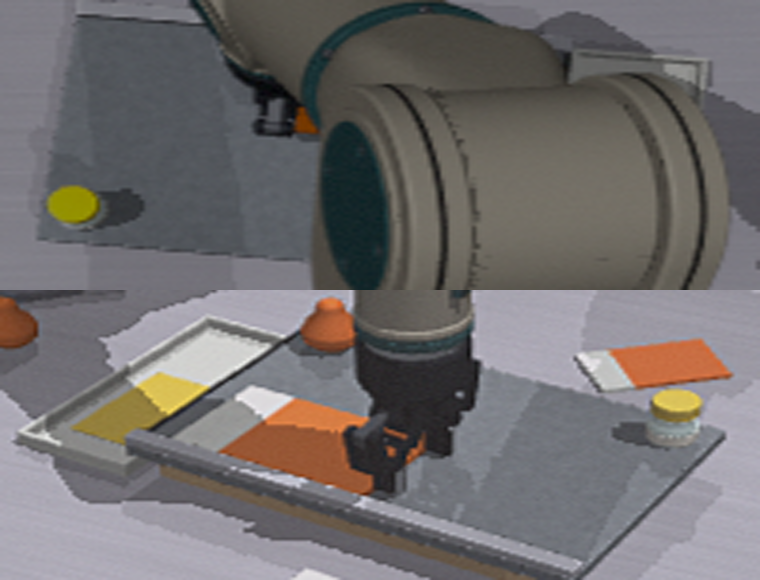

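The board slides along the fence (scene crop, lower half), with its white end about 68 mm short of the target border position. I'll push on and stop a little short.

Emit:
jog_arm(plan=[{"tx": -0.03, "ty": 0, "tz": 0, "wx": 0, "wy": 0, "wz": 0, "claw": 0.3}, {"tx": -0.06, "ty": 0, "tz": 0, "wx": 0, "wy": 0, "wz": 0, "claw": 0.3}, {"tx": -0.09, "ty": 0, "tz": 0, "wx": 0, "wy": 0, "wz": 0, "claw": 0.3}, {"tx": -0.12, "ty": 0, "tz": 0, "wx": 0, "wy": 0, "wz": 0, "claw": 0.3}, {"tx": -0.15, "ty": 0, "tz": 0, "wx": 0, "wy": 0, "wz": 0, "claw": 0.3}, {"tx": -0.18, "ty": 0, "tz": 0, "wx": 0, "wy": 0, "wz": 0, "claw": 0.3}, {"tx": -0.195, "ty": 0, "tz": 0, "wx": 0, "wy": 0, "wz": 0, "claw": 0.3}, {"tx": -0.205, "ty": 0, "tz": 0, "wx": 0, "wy": 0, "wz": 0, "claw": 0.3}, {"tx": -0.205, "ty": 0, "tz": 0, "wx": 0, "wy": 0, "wz": 0, "claw": 0.3}])

```text
clock: 10.65
eef_pos: [602.5, -45.4, 48.3]
tool_rot: [-3.141, 0.0, 1.439]
force: [-0.1, -0.1, 0.3]
width: 60.1
gripper_force: 0.0
```

```bash
python3 - <<'E'
from h import *
go(s2w(29,51,48),82.5)
q,T=shot('scene');board(q,T)
cv2.imwrite('pics/c5.png',cv2.resize(q['img'][180:260,200:330],None,fx=6,fy=6,interpolation=cv2.INTER_CUBIC)[...,::-1])
E
```

```text
pose [602.5 -45.4  48.3] [-180.     0.    82.5] st [20.7 50.2] t/300 [-0.0277  0.0025  0.0009] w/90 [-0.0001  0.0002 -0.0005]
orange world [ 595.6 -118.3] [115.2  94.9] 82.84 stand c [93.9 52.9] relyaw 0.34 border x~ 151.5 n 640
```

View pics/c5.png

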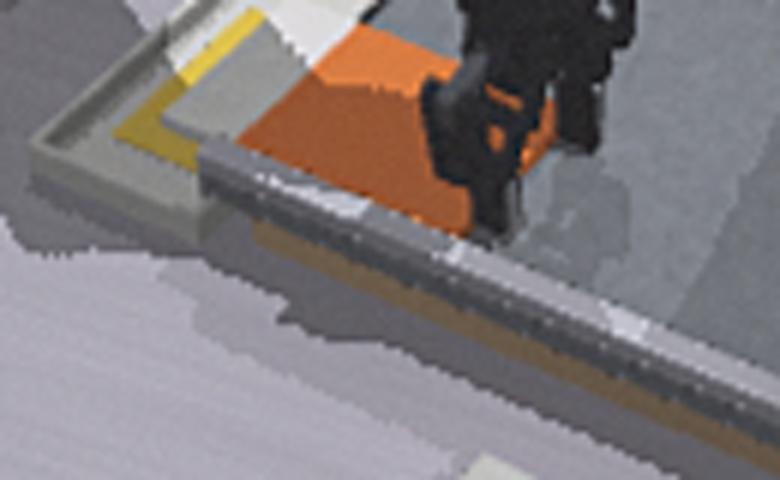

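Emit:
jog_arm(plan=[{"tx": 0.05, "ty": 0, "tz": -0.03, "wx": 0, "wy": 0, "wz": 0, "claw": 0.3}, {"tx": 0.05, "ty": 0, "tz": -0.2, "wx": 0, "wy": 0, "wz": 0, "claw": 0.3}, {"tx": 0.05, "ty": 0, "tz": -0.4, "wx": 0, "wy": 0, "wz": 0.1, "claw": 0.3}, {"tx": -0.4, "ty": -0.4, "tz": -0.4, "wx": 0, "wy": 0, "wz": 1, "claw": 0.3}, {"tx": -0.4, "ty": -0.4, "tz": -0.4, "wx": 0, "wy": 0, "wz": 1, "claw": 0.3}, {"tx": -0.4, "ty": -0.4, "tz": -0.4, "wx": 0, "wy": 0, "wz": 1, "claw": 0.3}, {"tx": -0.4, "ty": -0.4, "tz": -0.4, "wx": 0, "wy": 0, "wz": 1, "claw": 0.3}, {"tx": -0.4, "ty": -0.4, "tz": -0.4, "wx": 0, "wy": 0, "wz": 1, "claw": 0.3}, {"tx": -0.4, "ty": -0.4, "tz": -0.4, "wx": 0, "wy": 0, "wz": 1, "claw": 0.3}, {"tx": -0.4, "ty": -0.4, "tz": -0.4, "wx": 0, "wy": 0, "wz": 1, "claw": 0.3}, {"tx": -0.4, "ty": -0.4, "tz": -0.4, "wx": 0, "wy": 0, "wz": 1, "claw": 0.3}, {"tx": -0.4, "ty": -0.4, "tz": -0.4, "wx": 0, "wy": 0, "wz": 1, "claw": 0.3}])

```text
clock: 11.9
eef_pos: [468.9, -146.1, 169.1]
tool_rot: [-3.141, -0.001, -0.064]
force: [-0.4, -0.1, 0.4]
width: 60.3
gripper_force: 0.0
```

Emit:
jog_arm(plan=[{"tx": 0, "ty": 0, "tz": 0, "wx": 0, "wy": 0, "wz": 0, "claw": 0.3}, {"tx": 0, "ty": 0, "tz": 0, "wx": 0, "wy": 0, "wz": 0, "claw": 0.3}, {"tx": 0, "ty": 0, "tz": 0, "wx": 0, "wy": 0, "wz": 0, "claw": 0.3}, {"tx": 0, "ty": 0, "tz": 0, "wx": 0, "wy": 0, "wz": 0, "claw": 0.3}])

```text
clock: 12.3
eef_pos: [468.2, -147.8, 168.4]
tool_rot: [-3.141, -0.0, -0.058]
force: [-0.0, 0.6, 0.3]
width: 59.9
gripper_force: 0.0
```

```bash
python3 - <<'E'
from h import *
go(s2w(140,-70,168),-7.5)
p,T=shot('wrist');save(p,'w6.png');board(p,T)
E
```

```text
pose [ 468.2 -147.8  168.4] [-180.    -0.    -3.3] st [139.7 -69.6] t/300 [-0.0014  0.0007  0.0014] w/90 [-0.0002 -0.0002  0.0461]
orange world [ 585.3 -115.6] [118.8  77.2] 82.4 stand c [92.6 42.3] relyaw -0.1 border x~ 152.0 n 15900
```

View pics/w6.png

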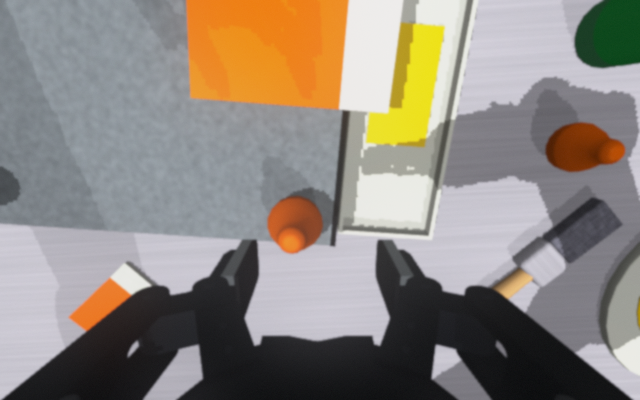

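The view shows the board's border from (347,0) to (341,108) and the stand's black edge line from (347,112) to (334,243). pear_a is undisturbed at (294,222). Next I'll measure the border-to-edge gap.

```bash
cat >> h.py <<'E'
def gap(p,T,r1=(5,100),r2=(120,190)):
    im=p['img'].astype(float); h,o=masks(p); g=im.mean(2)
    B=[];K=[];L=[];dbg=[]
    for r in range(*r1):
        c=np.where(o[r,150:480])[0]
        if len(c)>50:
            c0=150+c.max(); s=im[r,c0-6:c0+8,2]; th=(s[:3].mean()+s[-3:].mean())/2
            B.append([c0-6+np.interp(th,np.maximum.accumulate(s),np.arange(14)),r])
    for r in range(*r2):
        c0=300+int(g[r,300:400].argmin()); s=g[r,c0:c0+12]; th=(s[0]+s[-3:].mean())/2
        K.append([c0+np.interp(th,np.maximum.accumulate(s),np.arange(12)),r])
        s=g[r,c0-10:c0+1][::-1]; th=(s[0]+s[-3:].mean())/2
        L.append([c0-np.interp(th,np.maximum.accumulate(s),np.arange(11)),r])
    out=[]
    for n,P,z in(('border',B,58),('edge',K,50),('line in',L,50)):
        X=w2s(onplane(p,T,P,z)); f=np.polyfit(X[:,1],X[:,0],1); print(n,'x med',np.median(X[:,0]).round(2),'std',X[:,0].std().round(2),'slope deg',np.degrees(np.arctan(f[0])).round(2),'y',X[:,1].min().round(),X[:,1].max().round())
E
python3 - <<'E'
from h import *
p,T=shot('wrist');gap(p,T)
w=cloud(p,T);print('board z',np.nanmedian(w[20:80,220:320,2]).round(1),'white',np.nanmedian(w[20:80,365:385,2]).round(1),'stand',np.nanmedian(w[130:180,100:200,2]).round(1))
# lower edge of board
P=[]
h,o=masks(p)
for c in range(200,330,5): P.append([c,np.where(o[:150,c])[0].max()+.5])
X=w2s(onplane(p,T,P,58));print('low edge y',np.polyfit(X[:,0],X[:,1],1),X[:,1].mean())
E
```

```text
border x med 152.39 std 0.06 slope deg 0.11 y 11.0 77.0
edge x med 162.22 std 0.04 slope deg 0.04 y -65.0 -5.0
line in x med 156.18 std 0.07 slope deg 0.06 y -66.0 -5.0
board z 57.6 white 57.6 stand 49.6
low edge y [-3.49365296e-03  4.01446757e+00] 3.695625077532376
```

```bash
python3 -c "
from h import *
go(s2w(5,51,123),82.5)"
```

```text
pose [ 468.  -148.   168.3] [-180.    -0.    -3.4] st [140.  -69.7] t/300 [ 0.4333 -0.4202  0.1513] w/90 [-0.000e+00 -1.000e-04 -9.545e-01]
```

Emit:
jog_arm(plan=[{"tx": 0.4333, "ty": -0.4202, "tz": 0.15, "wx": 0, "wy": 0, "wz": -0.9545, "claw": 0.3}, {"tx": 0.4333, "ty": -0.4202, "tz": 0.15, "wx": 0, "wy": 0, "wz": -0.9545, "claw": 0.3}, {"tx": 0.4333, "ty": -0.4202, "tz": 0.15, "wx": 0, "wy": 0, "wz": -0.9545, "claw": 0.3}, {"tx": 0.4333, "ty": -0.4202, "tz": 0.15, "wx": 0, "wy": 0, "wz": -0.9545, "claw": 0.3}, {"tx": 0.4333, "ty": -0.4202, "tz": 0.15, "wx": 0, "wy": 0, "wz": -0.9545, "claw": 0.3}, {"tx": 0.4333, "ty": -0.4202, "tz": 0.15, "wx": 0, "wy": 0, "wz": -0.9545, "claw": 0.3}, {"tx": 0.4333, "ty": -0.4202, "tz": 0.15, "wx": 0, "wy": 0, "wz": -0.9545, "claw": 0.3}, {"tx": 0.4333, "ty": -0.4202, "tz": 0.15, "wx": 0, "wy": 0, "wz": -0.9545, "claw": 0.3}, {"tx": 0.4333, "ty": -0.4202, "tz": 0.15, "wx": 0, "wy": 0, "wz": -0.9545, "claw": 0.3}, {"tx": 0.4333, "ty": -0.4202, "tz": 0.15, "wx": 0, "wy": 0, "wz": -0.9545, "claw": 0.3}, {"tx": 0.4333, "ty": -0.4202, "tz": 0.15, "wx": 0, "wy": 0, "wz": -0.9545, "claw": 0.3}, {"tx": 0.4333, "ty": -0.4202, "tz": 0.15, "wx": 0, "wy": 0, "wz": -0.9545, "claw": 0.3}])

```text
clock: 13.6
eef_pos: [605.3, -30.3, 123.2]
tool_rot: [-3.141, -0.0, 1.435]
force: [0.6, -0.5, 0.2]
width: 60.0
gripper_force: 0.0
```

```bash
python3 -c "
from h import *
go(s2w(5,51,48),82.5)"
```

```text
pose [605.3 -30.3 123.2] [-180.    -0.    82.2] st [ 5.4 51. ] t/300 [0.0014 0.     0.2505] w/90 [-0.0002 -0.0001 -0.003 ]
```

Emit:
jog_arm(plan=[{"tx": 0, "ty": 0, "tz": 0.15, "wx": 0, "wy": 0, "wz": -0.003, "claw": 0.3}, {"tx": 0, "ty": 0, "tz": 0.25, "wx": 0, "wy": 0, "wz": -0.003, "claw": 0.3}, {"tx": 0, "ty": 0, "tz": 0.25, "wx": 0, "wy": 0, "wz": -0.003, "claw": 0.3}, {"tx": -0.03, "ty": 0, "tz": 0.25, "wx": 0, "wy": 0, "wz": -0.003, "claw": 0.3}, {"tx": -0.05, "ty": 0, "tz": 0.25, "wx": 0, "wy": 0, "wz": -0.003, "claw": 0.3}, {"tx": -0.06, "ty": 0, "tz": 0.25, "wx": 0, "wy": 0, "wz": -0.003, "claw": 0.3}, {"tx": -0.067, "ty": 0, "tz": 0.25, "wx": 0, "wy": 0, "wz": -0.003, "claw": 0.3}, {"tx": -0.073, "ty": 0, "tz": 0.25, "wx": 0, "wy": 0, "wz": -0.003, "claw": 0.3}, {"tx": -0.076, "ty": 0, "tz": 0.25, "wx": 0, "wy": 0, "wz": -0.003, "claw": 0.3}, {"tx": -0.076, "ty": 0, "tz": 0.25, "wx": 0, "wy": 0, "wz": -0.003, "claw": 0.3}])

```text
clock: 14.6
eef_pos: [602.5, -52.4, 48.5]
tool_rot: [3.141, -0.0, 1.444]
force: [0.2, 1.1, 0.2]
width: 59.7
gripper_force: 0.3
```

```bash
python3 -c "
from h import *
go(s2w(29.8,51,48),82.5)"
```

```text
pose [602.5 -52.4  48.5] [180.   -0.   82.7] st [27.7 51.1] t/300 [-0.007  -0.0004  0.0017] w/90 [ 0.0002 -0.0002  0.0025]
```

Emit:
jog_arm(plan=[{"tx": -0.003, "ty": 0, "tz": 0, "wx": 0, "wy": 0, "wz": 0.0025, "claw": 0.3}, {"tx": -0.006, "ty": 0, "tz": 0, "wx": 0, "wy": 0, "wz": 0.0025, "claw": 0.3}, {"tx": -0.006, "ty": 0, "tz": 0, "wx": 0, "wy": 0, "wz": 0.0025, "claw": 0.3}, {"tx": -0.006, "ty": 0, "tz": 0, "wx": 0, "wy": 0, "wz": 0.0025, "claw": 0.3}])

```text
clock: 15.0
eef_pos: [602.3, -54.5, 48.3]
tool_rot: [3.141, 0.0, 1.44]
force: [0.1, 1.5, 0.3]
width: 59.5
gripper_force: 0.3
```

Emit:
jog_arm(plan=[{"tx": 0.05, "ty": 0, "tz": -0.03, "wx": 0, "wy": 0, "wz": 0, "claw": 0.3}, {"tx": 0.05, "ty": 0, "tz": -0.2, "wx": 0, "wy": 0, "wz": 0, "claw": 0.3}, {"tx": 0.05, "ty": 0, "tz": -0.4, "wx": 0, "wy": 0, "wz": 0.1, "claw": 0.3}, {"tx": -0.4, "ty": -0.4, "tz": -0.4, "wx": 0, "wy": 0, "wz": 1, "claw": 0.3}, {"tx": -0.4, "ty": -0.4, "tz": -0.4, "wx": 0, "wy": 0, "wz": 1, "claw": 0.3}, {"tx": -0.4, "ty": -0.4, "tz": -0.4, "wx": 0, "wy": 0, "wz": 1, "claw": 0.3}, {"tx": -0.4, "ty": -0.4, "tz": -0.4, "wx": 0, "wy": 0, "wz": 1, "claw": 0.3}, {"tx": -0.4, "ty": -0.4, "tz": -0.4, "wx": 0, "wy": 0, "wz": 1, "claw": 0.3}, {"tx": -0.4, "ty": -0.4, "tz": -0.4, "wx": 0, "wy": 0, "wz": 1, "claw": 0.3}, {"tx": -0.4, "ty": -0.4, "tz": -0.4, "wx": 0, "wy": 0, "wz": 1, "claw": 0.3}, {"tx": -0.4, "ty": -0.4, "tz": -0.4, "wx": 0, "wy": 0, "wz": 1, "claw": 0.3}, {"tx": -0.4, "ty": -0.4, "tz": -0.4, "wx": 0, "wy": 0, "wz": 1, "claw": 0.3}])

```text
clock: 16.2
eef_pos: [468.0, -156.5, 169.0]
tool_rot: [-3.141, -0.001, -0.065]
force: [-0.1, -0.2, -0.3]
width: 59.8
gripper_force: 0.0
```

Emit:
jog_arm(plan=[{"tx": 0, "ty": 0, "tz": 0, "wx": 0, "wy": 0, "wz": 0.047, "claw": 0.3}, {"tx": 0, "ty": 0, "tz": 0, "wx": 0, "wy": 0, "wz": 0.047, "claw": 0.3}, {"tx": 0, "ty": 0, "tz": 0, "wx": 0, "wy": 0, "wz": 0.047, "claw": 0.3}, {"tx": 0, "ty": 0, "tz": 0, "wx": 0, "wy": 0, "wz": 0.047, "claw": 0.3}])

```text
clock: 16.6
eef_pos: [467.7, -157.2, 168.5]
tool_rot: [-3.141, -0.0, -0.132]
force: [0.2, -0.3, 0.4]
width: 59.5
gripper_force: 0.0
```

```bash
python3 - <<'E'
from h import *
go(s2w(118,-20,160),-7.5)
p,T=shot('wrist');save(p,'w7.png');gap(p,T,(5,95))
h,o=masks(p);P=[]
for c in range(200,310,5): P.append([c,np.where(o[:150,c])[0].max()+.5])
X=w2s(onplane(p,T,P,58));print('low edge y',np.polyfit(X[:,0],X[:,1],1),X[:,1].mean())
E
```

```text
pose [ 467.7 -157.2  168.5] [-180.    -0.    -7.6] st [149.2 -68.8] t/300 [ 0.1626 -0.1042  0.0286] w/90 [-0.0002 -0.0002 -0.0007]
border x med 161.29 std 0.06 slope deg 0.05 y 15.0 77.0
edge x med 162.65 std 0.32 slope deg 0.39 y -66.0 -6.0
line in x med 156.16 std 0.07 slope deg -0.01 y -66.0 -6.0
low edge y [-2.11702547e-03  3.79732534e+00] 3.5906812610710075
```

View pics/w7.png

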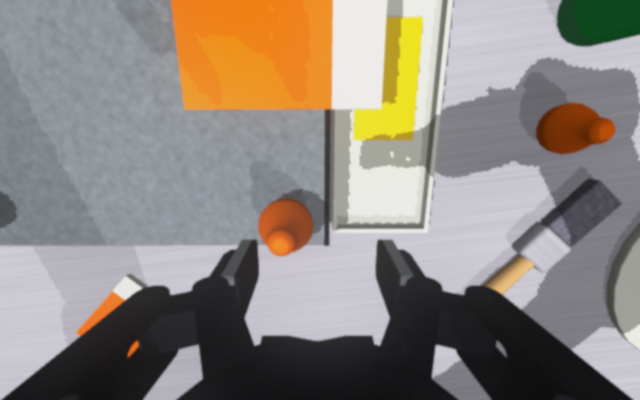

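The border at (332,0–108) is in line with the stand's edge (327–330, 112–243), and the pears and brush are in place. I'll check the fence gap from above.

Emit:
jog_arm(plan=[{"tx": 0.1626, "ty": -0.1042, "tz": 0, "wx": 0, "wy": 0, "wz": 0, "claw": 0.3}, {"tx": 0.1626, "ty": -0.1042, "tz": 0, "wx": 0, "wy": 0, "wz": 0, "claw": 0.3}, {"tx": 0.1626, "ty": -0.1042, "tz": 0, "wx": 0, "wy": 0, "wz": 0, "claw": 0.3}])

```text
clock: 16.95
eef_pos: [521.7, -131.8, 168.2]
tool_rot: [-3.141, -0.001, -0.131]
force: [-0.1, 0.4, -0.4]
width: 59.7
gripper_force: 0.0
```

```bash
python3 - <<'E'
from h import *
go(s2w(118,-30,48),-7.5)
p,T=shot('wrist')
cv2.imwrite('pics/c8.png',cv2.resize(p['img'][0:190,200:450],None,fx=3,fy=3,interpolation=cv2.INTER_CUBIC)[...,::-1])
E
```

```text
pose [ 521.7 -131.8  168.2] [-1.799e+02 -1.000e-01 -7.500e+00] st [117.  -18.6] t/300 [-0.0384  0.0038  0.4007] w/90 [-0.0006 -0.0008  0.0002]
```

View pics/c8.png

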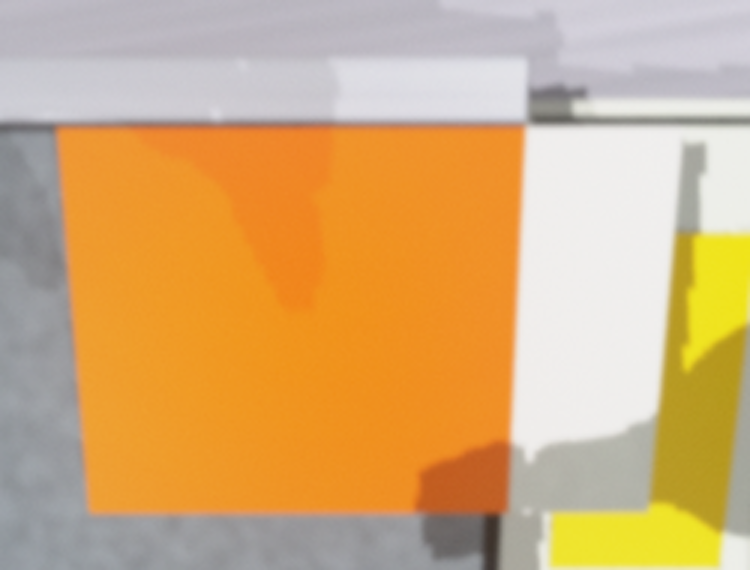

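The board's top edge runs flush along the fence (crop row ~125). The border at column 525 meets the end of the fence at 528, which is the stand's edge. I'm handing the job in.

```bash
python3 -c "
from cell import ctrl
print(ctrl.finish_job())"
```

```text
the job is handed in; nothing more can be done
None
```

The job is handed in: the board lies flat against the fence with its white band over the drip tray, and the colour border measures within about 1 mm of the stand's edge; the pears, jar and brush looked undisturbed in the camera views.

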